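Balance the rack paddle on the wedge stand

ROBOT

A 6-joint arm with a two-finger parallel gripper is mounted at the origin on the work surface. World frame = base frame: x ahead of the robot, y to its left, z up, the work surface at z = 0. Lengths are in m, angles in rad, forces in N, time in s.
With the tool pointing down it reaches from about 0.35 to 0.975 m from the base axis. Payload 4.9 kg.
Tool frame: the origin (TCP) lies on the centre line of the jaws, within the pads' length; the fingertips stand ctrl.tcp_to_tips ahead of it and the grasp point (between the pads) lies 3 mm ahead of it (ctrl.tcp_to_tips is the distance from the TCP to the fingertips, in m); z points along the fingers, y is the direction in which the jaws open and shut (so a half turn about z gives the same grasp; the last joint's range is limited). The gripper opens to 85 mm and grips with 20 to 120 N. Pads are 22 mm wide; open, the fingers measure 114 mm over their backs; the gripper's body (76 mm by 85 mm) begins 54 mm behind the grasp point. The pads swing forward as they close: fully open they stand 13 mm farther back than shut.
Start: joints at [1.15, 0.053, 1.613, -0, 1.476, -0.119], TCP at [0.186, 0.597, 0.253] pointing down, gripper open.
Joint ranges: [-3.01, 3.01], [-1.01, 2.22], [0.06, 2.58], [-1.02, 4.17], [0.09, 2.62], [-3.14, 3.14]. Speed limits (rad/s): [2.57, 2.57, 3.14, 3.14, 3.14, 3.14].

INTERFACE

Orientations are given as a rotation vector (axis times angle).
In Python, from station import ctrl, vision gives the robot as it stands.
- The arm moves only by the tool jog_arm, never from a script. Its argument "deltas" is a list of rows, each a list of 7 numbers: the turn, a rotation vector about the tool's x, y, z in rad, then the shift along the tool's x, y, z in cm, then the opening, from 0 (shut) to 1 (fully open). A call has 1 to 12 rows; each row shifts and turns the commanded pose from where the row before left it, along the tool's axes as they then stand; what a row does not reach is not made up. A row lasts 1/12 s, in which the tool goes at most 41.7 mm and 7.16 degrees, less where a joint would pass 70% of its speed; a pose out of reach is approached as far as the arm can. A call with a gripper value outside its range is refused whole. The fingers move at their own pace and stop on an object; "grip_force" is the grip in N (left out, the last holds). Time passes only in rows, so rows that do not move let the fingers close. It gives the time, the measured TCP pose, the force and the opening at its end, in the units of the state.
- ctrl.get_obs(): the state, without advancing time (a new reading comes with each control period).
- vision.get_image(name): name is "side" or "top" or "wrist"; returns (picture, depth): 384x512x3 uint8, red, green, blue; 384x512 float32, m along the optical axis (not along the pixel's ray), 0 where there is no reading.
- vision.calibration(name): a dict with "fx", "fy", "cx", "cy" (pixels), "rvec" (rotation vector, rad) and "tvec" (3), from world to camera coordinates, as OpenCV has them; the wrist camera has in their place "hand_eye" (4x4, takes a point from camera to tool coordinates, whose origin is the TCP and whose axes are the flange's). Camera axes: x right, y down, z forward; pixel columns grow to the right and rows downward; lengths in m; the calibration is good to about 2 mm. A picture is of the moment at which its call begins: read the wrist's pose just before it. calibration takes no time and is no camera call.
- ctrl.finish_job(): hands the job in, once; it reports no verdict.
The state is a dict: "t": time; "q": joint angles; "dq": joint speeds; "effort": joint torques, N m; "tool_pos": TCP position; "tool_rot": TCP orientation; "contact_force": force on the tool from outside, world axes, zero at the start; "wrist_torque": the same for the moment, N m; "opening": finger opening in m.
Only numpy, scipy, OpenCV 4.12 (cv2) and the standard library are available. Lean on these libraries where they do the work, as an engineer would, in place of code of your own. Each camera call takes 0.05 s, during which the arm holds its last target. There are 200 camera calls.

TASK

The long rack paddle (the longer of the two bars with a broad tray head) needs its balance point checked before it goes back to the cold store. Lay it, right way up, squarely across the blunt top edge of the wedge-shaped stand, near the middle of that edge, so that it stays balanced there level by itself when you let go. Leave the short paddle and the plain rail where they lie.

Things in the scene. Friction and masses are not known exactly. Their poses are not given: they have to be found in the camera images.
- paddle_balance (a point): Long aluminium rack paddle, 320 mm: shaft 240 long, 20 wide, 30 high, dark sleeve on its last 70 mm; head a 6 mm plate 80 long, 70 wide, with an upturned end lip 25 high. Underside flat. Heavy head: it balances 195 mm from the sleeve end, 125 mm from the lip end. This point lies there, half-way up (15 mm) the shaft. x along the shaft to the head, z up. Its mass, 0.25-0.5 kg, varies.
- stand_edge (a point): Steel wedge-shaped stand fixed to the bench, base plate 110 x 110 mm, sloping sides rising to a blunt level top edge 28 mm wide and 90 mm long, 60 mm above the bench. Point: centre of the top of that edge. y runs along the edge, x across it, z up. (A plain flat-topped steel block, 50 mm high, also stands on the bench: not this one.)
- short_mid (a point): Short rack paddle, to be left alone: same shape and materials as the long one but 200 mm long in all (shaft 130, head 70). Point: on the shaft, 119 mm from the sleeve end, half-way up (15 mm). x along the shaft to the head.
- rail_mid (a point): Plain straight aluminium rail without a head, to be left alone: 320 mm long, 20 wide, 30 high. Point: its centre, 15 mm up. x along its length.
Things that resemble listed ones, but are neither listed nor needed, are in the scene too. Leave any orange look-alike of the part that bears stand_edge alone.

How it is judged:
At the end, for the whole second after the job is handed in: The long paddle rests right way up on the top edge of the wedge stand, level within 5 degrees, lying across the edge (within 17 degrees of square), its balance point within 35 mm of the middle of the edge, released and at rest; the short paddle and the rail are within 40 mm of where they started (horizontal distance between paddle_balance and stand_edge below 0.035 m and height (world z) of paddle_balance between 0.068 and 0.082 m and angle between paddle_balance's own z axis and vertical below 0.09 rad and angle between the x axis of paddle_balance and the x axis of stand_edge, either way round below 0.3 rad and contact force between paddle and stand above 0.5 N and linear speed of paddle below 0.02 m/s and angular speed of paddle below 0.1 rad/s); the robot touches nothing.
It fails at once if the short paddle is pushed or carried more than 40 mm (distance of short_mid from where it was at the start of the episode above 0.04 m).
It fails at once if the plain rail is pushed or carried more than 40 mm (distance of rail_mid from where it was at the start of the episode above 0.04 m).
It also fails if it takes over 42 s, if anything falls off the work surface, if the arm or the gripper's body presses on something with over 40 N, if the wrist force passes 120 N, or if a joint passes its speed limit or range.

## Working session

There is one attempt and no reset: what is moved stays moved. The work goes in short steps, Python scripts to look and compute and a tool call to move; the robot and the scene stay as the last step left them, time stands still between calls to the robot, and variables do not carry over. Pictures are saved under pics/ and viewed, about 8 in all and at most 12, crops included, and the job is handed in when it is done.

Besides the shell and the picture viewer there is one more tool, called after ">>>" as a command line: name --pt "numbers of a row" for each row, then --argument value for the rest. jog_arm: Moves the arm, as the interface text tells. Its arguments: {"type":"object","properties":{"deltas":{"type":"array"},"grip_force":{"type":"number"}},"required":["deltas"]}

```bash
mkdir -p pics
cat > h.py <<'E'
import numpy as np, cv2
from station import ctrl, vision
from scipy.spatial.transform import Rotation as R
def snap(n,f):
    im,d=vision.get_image(n); cv2.imwrite(f'pics/{f}.png',im[:,:,::-1]); np.save(f'pics/{f}.npy',d); return im,d
def pts(n,d):
    c=vision.calibration(n); v,u=np.mgrid[:384,:512]
    P=np.dstack([(u-c['cx'])/c['fx']*d,(v-c['cy'])/c['fy']*d,d])
    return (P-np.array(c['tvec']).ravel())@R.from_rotvec(np.array(c['rvec']).ravel()).as_matrix()
E
python3 - <<'E'
from h import *
snap('top','top0');snap('side','side0')
a=cv2.imread('pics/top0.png');cv2.imwrite('pics/top0b.png',cv2.resize(a,(800,600),interpolation=2))
o=ctrl.get_obs();print(o['t'],o['tool_pos'],o['tool_rot'],o['opening'],ctrl.tcp_to_tips)
E
```

```text
0.1 [0.1855627  0.59627302 0.25220081] [-4.72213882e-01 -3.10540488e+00  2.80259448e-03] 0.08543746393459205 0.022
```

View pics/top0b.png

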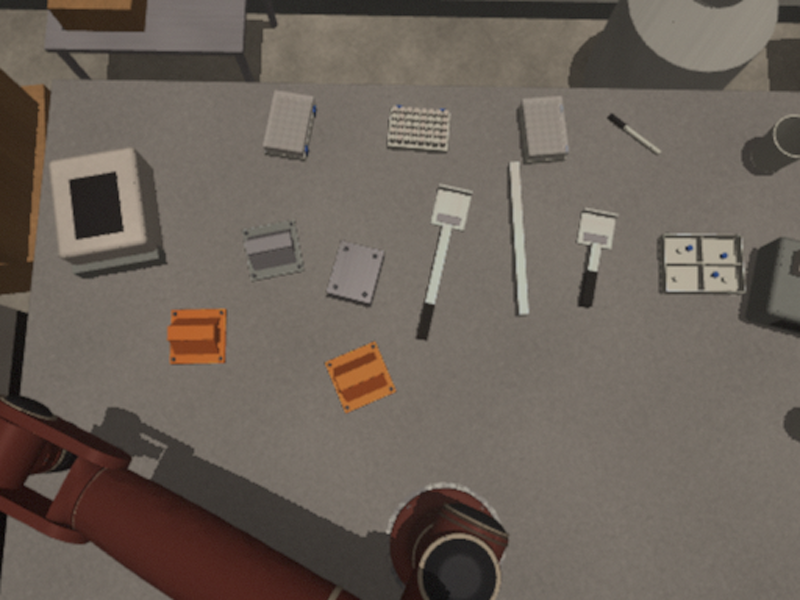

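View pics/side0.png

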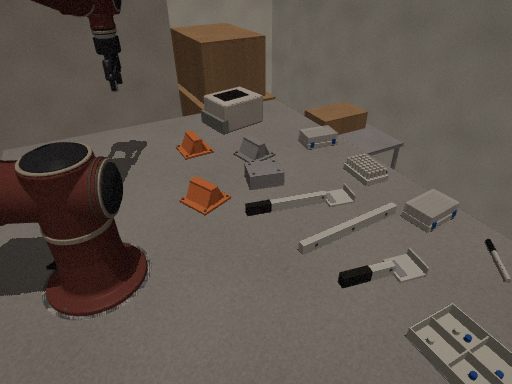

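The top view (800x600 scale) shows these candidates:
- **Paddles and rail:** long paddle at (445,260), with its head at (452,207) and sleeve end at (423,338). The short paddle is at (593,255) and the plain rail at (518,238).
- **Stands:** grey wedge at (273,250), flat block at (355,272), and orange look-alikes at (198,336) and (360,377).

By the description I choose the paddle at (445,260) and the grey wedge at (273,250). I'll check both in a close crop.

Run:
```python
from h import *
a=cv2.imread('pics/top0.png');d=np.load('pics/top0.npy');P=pts('top',d)
cv2.imwrite('pics/crop.png',cv2.resize(a[110:225,150:310],(800,575),interpolation=2))
def reg(n,u0,u1,v0,v1,z0,z1):
    Q=P[v0:v1,u0:u1].reshape(-1,3);Q=Q[(Q[:,2]>z0)&(Q[:,2]<z1)]
    r=cv2.minAreaRect(Q[:,:2].astype(np.float32)*1000);print(n,len(Q),'z med',np.median(Q[:,2]).round(4),Q[:,2].max().round(4),r)
reg('paddle all',262,306,115,222,.012,.05)
reg('shaft',262,306,146,222,.02,.05)
reg('stand top',154,196,138,182,.054,.075)
reg('stand all',154,196,138,182,.006,.075)
reg('block',207,248,152,196,.04,.06)
reg('rail',320,342,102,204,.02,.05)
for u,v in [(271,216),(289,132),(283,160),(296,121),(281,119)]:print(u,v,P[v,u].round(4))
```

```text
paddle all 562 z med 0.0299 0.0419 ((561.3464965820312, 41.469627380371094), (97.24703216552734, 321.49945068359375), 73.52311706542969)
shaft 472 z med 0.0305 0.0419 ((510.00640869140625, 25.485923767089844), (20.820369720458984, 232.70811462402344), 77.87557220458984)
stand top 272 z med 0.0606 0.0684 ((575.3554077148438, 356.8531494140625), (33.871803283691406, 90.09162139892578), 11.441434860229492)
stand all 1067 z med 0.0231 0.0684 ((577.7211303710938, 353.511474609375), (142.31036376953125, 128.67282104492188), 2.171947717666626)
block 1017 z med 0.0505 0.0597 ((523.8826904296875, 184.1768798828125), (90.29670715332031, 110.7364273071289), 76.14981079101562)
rail 675 z med 0.0301 0.039 ((612.45068359375, -145.067626953125), (51.41114807128906, 329.0217590332031), 86.73392486572266)
271 216 [0.3982 0.0442 0.0241]
289 132 [ 0.6766 -0.0126  0.0052]
283 160 [0.5759 0.0083 0.0323]
296 121 [ 7.161e-01 -3.580e-02  2.000e-04]
281 119 [0.7131 0.015  0.0262]
```

View pics/crop.png

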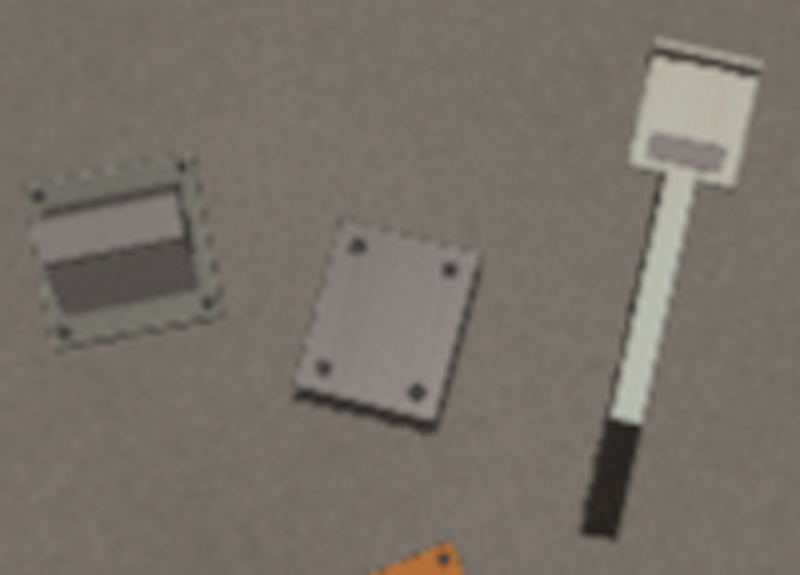

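The crop confirms it: the grey wedge has a narrow top edge at crop (110,225), the block has a flat top with four screws, and the long paddle has its head up, lip at crop (705,55), and sleeve end at (600,535). The sizes agree too (paddle 321 mm, edge 90 mm at z≈60 mm). I'll go over the stand first for a close wrist measurement.

>>> jog_arm --pt "0 0 0 -3.6 -0.95 0 1" --pt "0 0 0 -3.6 -0.95 0 1" --pt "0 0 0 -3.6 -0.95 0 1" --pt "0 0 0 -3.6 -0.95 0 1" --pt "0 0 0 -3.6 -0.95 0 1" --pt "0 0 0 -3.6 -0.95 0 1" --pt "0 0 0 -3.6 -0.95 0 1" --pt "0 0 0 -3.6 -0.95 0 1" --pt "0 0 0 -3.6 -0.95 0 1" --pt "0 0 0 -3.6 -0.95 0 1" --pt "0 0 0 0 0 0 1" --pt "0 0 0 0 0 0 1"

```text
t: 1.1
tool_pos: [0.5024, 0.3976, 0.2524]
tool_rot: [-0.477, -3.104, 0.001]
contact_force: [0.1, 0.3, 0.0]
opening: 0.0855
```

```bash
cat >> h.py <<'E'
def wpts(f):
    o=ctrl.get_obs(); im,d=snap('wrist',f); c=vision.calibration('wrist'); H=np.array(c['hand_eye'])
    v,u=np.mgrid[:384,:512]; P=np.dstack([(u-c['cx'])/c['fx']*d,(v-c['cy'])/c['fy']*d,d])
    P=P@H[:3,:3].T+H[:3,3]; P[d==0]=np.nan
    return im,P@R.from_rotvec(o['tool_rot']).as_matrix().T+np.array(o['tool_pos']),o
def rect(n,P,x,y,z):
    Q=P.reshape(-1,3); m=np.all([(Q[:,i]>r[0])&(Q[:,i]<r[1]) for i,r in enumerate((x,y,z))],0); Q=Q[m]
    if len(Q)<5: print(n,len(Q)); return
    print(n,len(Q),'zmed',np.median(Q[:,2]).round(4),cv2.minAreaRect(Q[:,:2].astype(np.float32)*1000))
E
python3 - <<'E'
from h import *
im,P,o=wpts('w1');print(o['tool_pos'],o['tool_rot'],o['q'])
for z0 in (.054,.057,.059): rect(z0,P,(.5,.65),(.28,.43),(z0,.07))
E
```

```text
[0.50241803 0.39760615 0.25240853] [-4.77229448e-01 -3.10382100e+00  1.27495185e-03] [ 5.53306639e-01  9.06881255e-02  1.57446900e+00  2.24604317e-04
  1.47794964e+00 -7.12389207e-01]
0.054 1521 zmed 0.06 ((577.540771484375, 356.5521240234375), (29.64835548400879, 90.39949035644531), 12.717763900756836)
0.057 1458 zmed 0.06 ((578.051513671875, 356.66741943359375), (28.60092544555664, 90.39949035644531), 12.717764854431152)
0.059 1363 zmed 0.0601 ((578.060302734375, 356.66937255859375), (28.583141326904297, 90.39949035644531), 12.717763900756836)
```

View pics/w1.png

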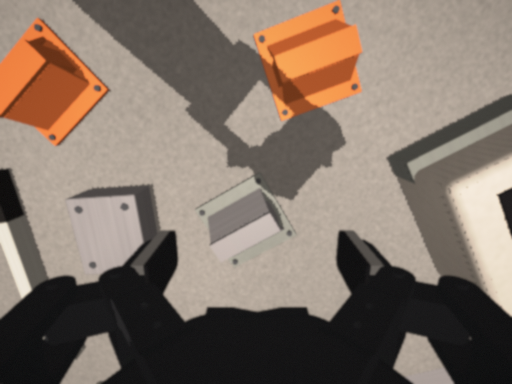

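The wrist picture shows the whole grey wedge at (245,220) with its full top edge in view. The edge centre is (0.578, 0.357), its x axis is at 12.7°, and it measures 28.6 x 90.4 mm, which matches the description. Next is the paddle.

>>> jog_arm --pt "0 0 0 -2.08 -3.12 0 1" --pt "0 0 0 -2.08 -3.12 0 1" --pt "0 0 0 -2.08 -3.12 0 1" --pt "0 0 0 -2.08 -3.12 0 1" --pt "0 0 0 -2.08 -3.12 0 1" --pt "0 0 0 -2.08 -3.12 0 1" --pt "0 0 0 -2.08 -3.12 0 1" --pt "0 0 0 -2.08 -3.12 0 1" --pt "0 0 0 -2.08 -3.12 0 1" --pt "0 0 0 -2.08 -3.12 0 1" --pt "0 0 0 0 0 0 1" --pt "0 0 0 0 0 0 1"

```text
t: 2.15
tool_pos: [0.6068, 0.0391, 0.253]
tool_rot: [-0.474, -3.105, -0.001]
contact_force: [0.7, 0.4, 0.1]
opening: 0.0855
```

Run:
```python
from h import *
im,P,o=wpts('w2');print(o['tool_pos'],o['tool_rot'])
rect('shaft',P,(.37,.60),(-.03,.1),(.02,.04))
rect('shaft2',P,(.37,.56),(-.03,.1),(.026,.034))
Q=P[...,:3];m=(Q[...,0]>.37)&(Q[...,0]<.75)&(Q[...,1]>-.06)&(Q[...,1]<.1)&(Q[...,2]>.026)&(Q[...,2]<.034)
q=Q[m][:,:2];c=q.mean(0);w=np.linalg.svd(q-c,full_matrices=0)[2][0];w*=np.sign(w[0]);s=(q-c)@w
print('dir',w,np.degrees(np.arctan2(w[1],w[0])),'end',c+w*s.min(),'bal',c+w*(s.min()+.195),s.max()-s.min(),np.median(Q[m][:,2]))
```

```text
[0.60684859 0.03912043 0.25299155] [-4.74165306e-01 -3.10480357e+00 -7.63945584e-04]
shaft 2994 zmed 0.0302 ((504.3017578125, 26.40334701538086), (21.355478286743164, 199.02508544921875), 77.9760971069336)
shaft2 2442 zmed 0.0303 ((484.3610534667969, 30.545604705810547), (21.312381744384766, 158.2620849609375), 77.89053344726562)
dir [ 0.97822399 -0.20755198] -11.97893040879464 end [0.40699342 0.04727213] bal [0.5977471  0.00679949] 0.31111649012475917 0.030226010057042813
```

View pics/w2.png

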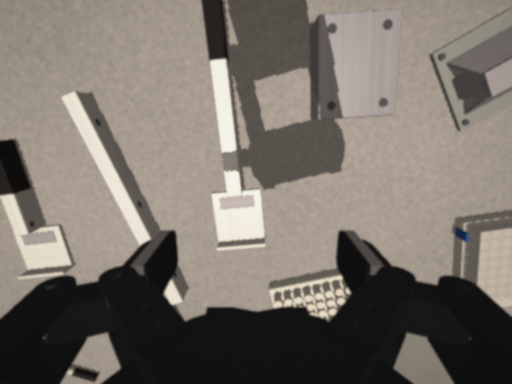

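The wrist picture shows the paddle's head at (239,220), the lip at (241,247) and the shaft–head junction at (236,192). The sleeve end is cut off at the top, so I'll measure the balance point from the lip and the junction.

```bash
cat > m.py <<'E'
from h import *
def paddle(P,y0=-.06,y1=.1):
    pass
E
python3 - <<'E'
from h import *
d=np.load('pics/w2.npy');o=ctrl.get_obs();c=vision.calibration('wrist');H=np.array(c['hand_eye'])
v,u=np.mgrid[:384,:512];P=np.dstack([(u-c['cx'])/c['fx']*d,(v-c['cy'])/c['fy']*d,d])@H[:3,:3].T+H[:3,3]
P=P@R.from_rotvec(o['tool_rot']).as_matrix().T+o['tool_pos']
w=np.array([np.cos(-.2105),np.sin(-.2105)]);n=np.array([-w[1],w[0]]);b=np.array([.588,.009])
S=(P[...,:2]-b)@w;T=(P[...,:2]-b)@n;Z=P[...,2];k=(d>0)&(abs(T)<.05)
sh=k&(Z>.027)&(Z<.034)&(S<.06)&(S>-.15)&(abs(T)<.02);print('junction s (want 45)',np.percentile(S[sh],[99,99.9,100])*1e3,'T mid',T[sh].min()*1e3,T[sh].max()*1e3)
lp=k&(Z>.018)&(Z<.03)&(S>.09)&(S<.15);print('lip s (want 125)',np.percentile(S[lp],[0,50,99,100])*1e3,Z[lp].max(),'T',T[lp].min()*1e3,T[lp].max()*1e3)
hd=k&(Z>.003)&(Z<.010)&(S>.03)&(S<.13);print('plate s',S[hd].min()*1e3,S[hd].max()*1e3)
yaw=R.from_rotvec(o['tool_rot']).as_matrix();print('toolx',yaw[:,0])
t=R.from_rotvec(o['tool_rot']).inv().apply(np.r_[b,.028]-o['tool_pos']);print('delta tool cm',t*100)
E
```

```text
junction s (want 45) [43.57729024 45.89896687 46.09769117] T mid -10.337949250104854 10.928231851281222
lip s (want 125) [121.65223943 123.01585279 126.74551594 127.46700043] 0.02673454465492983 T -33.70267220647476 35.47008242236646
plate s 30.257788651269227 123.46463250802789
toolx [-9.54911381e-01  2.96889692e-01  8.74555773e-04]
delta tool cm [ 0.83401649 -3.54652003 22.50364249]
```

>>> jog_arm --pt "0 0 0 0.74 -3.5 0 1" --pt "0 0 -0.0458 0 0 2 1" --pt "0 0 -0.0458 0 0 3 1" --pt "0 0 0 0 0 3.5 1" --pt "0 0 0 0 0 3.5 1" --pt "0 0 0 0 0 3 1" --pt "0 0 0 0 0 2 1" --pt "0 0 0 0 0 0 1" --pt "0 0 0 0 0 0 1"

```text
t: 2.95
tool_pos: [0.5884, 0.0101, 0.0822]
tool_rot: [-0.325, -3.122, -0.001]
contact_force: [0.0, 0.5, 0.6]
opening: 0.0856
```

Run:
```python
from h import *
o=ctrl.get_obs();r=R.from_rotvec(o['tool_rot']);M=r.as_matrix();print(o['tool_pos'],'yaw',np.degrees(np.arctan2(M[1,0],M[0,0])),M[:,2],'delta',r.inv().apply([.589,.009,.028]-o['tool_pos'])*100)
```

```text
[0.58839028 0.01011671 0.08224496] yaw 168.10400391228012 [-2.93557618e-03  6.43925386e-04 -9.99995484e-01] delta [-0.09898325 -0.09683972  5.42422051]
```

>>> jog_arm --pt "0 0 0 -0.1 -0.1 2 1" --pt "0 0 0 0 0 2 1" --pt "0 0 0 0 0 1.4 1" --pt "0 0 0 0 0 0 0.5" --pt "0 0 0 0 0 0 0" --pt "0 0 0 0 0 0 0" --pt "0 0 0 0 0 0 0" --pt "0 0 0 0 0 0 0" --pt "0 0 0 0 0 0 0" --pt "0 0 0 0 0 0 0" --pt "0 0 0 0 0 0 0" --grip_force 50

```text
t: 3.87
tool_pos: [0.5916, 0.0068, 0.0309]
tool_rot: [0.33, 3.122, 0.0]
contact_force: [-0.1, 0.9, 6.4]
opening: 0.0192
```

>>> jog_arm --pt "0 0 0 0 0 -1 0" --pt "0 0 0 0 0 -2 0" --pt "0 0 0 0 0 -3 0" --pt "0 0 0 0 0 -3 0" --pt "0 0 0 0 0 -2 0" --pt "0 0 0 0 0 0 0" --pt "0 0 0 0 0 0 0"

```text
t: 4.45
tool_pos: [0.5905, 0.0068, 0.1398]
tool_rot: [0.33, 3.123, -0.0]
contact_force: [0.3, 0.1, -4.3]
opening: 0.0189
```

Run:
```python
from h import *
o=ctrl.get_obs();r=R.from_rotvec(o['tool_rot']);M=r.as_matrix();print(o['t'],o['tool_pos'],'yaw',np.degrees(np.arctan2(M[1,0],M[0,0])),M[:,2],o['contact_force'],o['wrist_torque'],o['opening'])
snap('side','s1');a=cv2.imread('pics/s1.png');cv2.imwrite('pics/s1c.png',cv2.resize(a[60:310,180:480],(720,600),interpolation=2))
```

```text
4.45 [0.59053516 0.00682545 0.13977247] yaw 167.95361764755862 [ 1.28897016e-03 -2.40692206e-04 -9.99999140e-01] [ 0.28109401  0.11581899 -4.28116132] [-0.00861106  0.07382971  0.01324702] 0.01892335890996403
```

View pics/s1c.png

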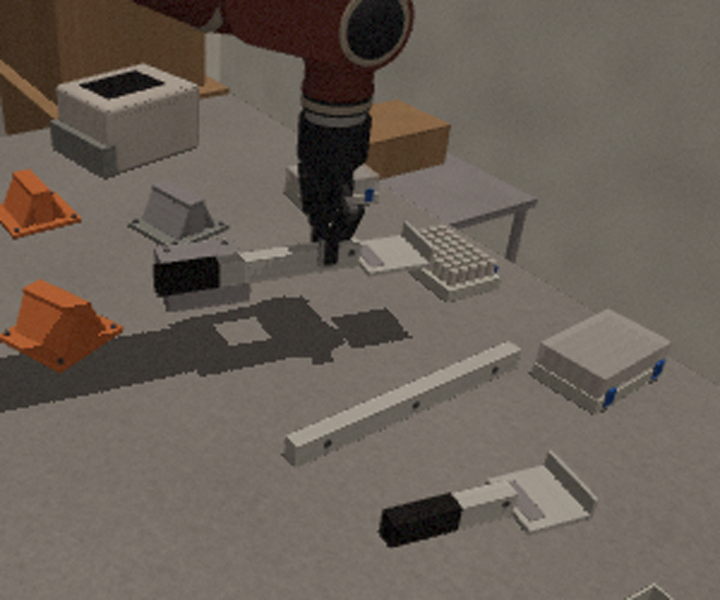

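The side picture shows the paddle held level at about (300,255), with the rail and short paddle undisturbed. I'll carry it over the stand.

>>> jog_arm --pt "0 0 0 0.4 1.6 0 0" --pt "0 0 0 0.85 3.4 0 0" --pt "0 0 0 0.85 3.4 0 0" --pt "0 0 0 0.85 3.4 0 0" --pt "0 0 0 0.85 3.4 0 0" --pt "0 0 0 0.85 3.4 0 0" --pt "0 0 0 0.85 3.4 0 0" --pt "0 0 0 0.85 3.4 0 0" --pt "0 0 0 0.85 3.4 0 0" --pt "0 0 0 0.85 3.4 0 0" --pt "0 0 0 0.5 1.8 0 0" --pt "0 0 0 0 0 0 0"

```text
t: 5.5
tool_pos: [0.5749, 0.3604, 0.1351]
tool_rot: [-0.322, -3.119, 0.002]
contact_force: [0.0, -0.4, -3.9]
opening: 0.0192
```

>>> jog_arm --pt "0 0 -0.05 0 0 0 0" --pt "0 0 -0.08 0 0 0 0" --pt "0 0 -0.086 0 0 0 0" --pt "0 0 -0.086 0 0 0 0" --pt "0 0 -0.08 0 0 0 0" --pt "0 0 -0.05 0 0 0 0" --pt "0 0 0 0 0 0 0" --pt "0 0 0 0 0 0 0" --pt "0 0 0 0 0 0 0" --pt "0 0 0 0 0 0 0"

```text
t: 6.33
tool_pos: [0.5774, 0.3568, 0.1383]
tool_rot: [0.346, -3.121, 0.001]
contact_force: [-0.6, 0.3, -3.7]
opening: 0.0193
```

```bash
cat > m.py <<'E'
from h import *
E=np.array([.578,.3567]); a=np.radians(12.7); ex=np.array([np.cos(a),np.sin(a)]); ey=np.array([-ex[1],ex[0]])
def rep():
    o=ctrl.get_obs();r=R.from_rotvec(o['tool_rot']);M=r.as_matrix()
    print(o['t'],o['tool_pos'],'yaw',np.degrees(np.arctan2(M[1,0],M[0,0]))%360,M[:,2],o['contact_force'],o['wrist_torque'],o['opening'])
    print('tcp in edge frame mm',(o['tool_pos'][:2]-E)@ex*1e3,(o['tool_pos'][:2]-E)@ey*1e3,'delta tool cm',r.inv().apply(np.r_[E,o['tool_pos'][2]]-o['tool_pos'])*100)
def meas(P,n):
    # s,t of cloud in edge frame; print extents of things above 0.085 below 0.15
    S=(P[...,:2]-E)@ex;T=(P[...,:2]-E)@ey;Z=P[...,2]
    for lo,hi in ((-.25,-.12),(-.12,-.05),(.02,.06),(.06,.11),(.11,.16)):
        k=(S>lo)&(S<hi)&(abs(T)<.06)&(Z>.085)&(Z<.155)
        if k.sum()>5: print(n,lo,k.sum(),'S',np.percentile(S[k],[0,1,99,100])*1e3,'T',np.percentile(T[k],[1,50,99])*1e3,'Z',np.percentile(Z[k],[1,50,99])*1e3)
E
python3 - <<'E'
from m import *
rep();im,P,o=wpts('w3');meas(P,'wrist')
im,d=snap('top','t3');meas(pts('top',d),'top')
a=cv2.imread('pics/t3.png')[100:240,100:300];b=cv2.imread('pics/w3.png')
cv2.imwrite('pics/c3.png',np.hstack([cv2.resize(a,(400,280)),cv2.resize(b,(400,280))]))
E
```

```text
6.3333 [0.57735666 0.35677386 0.13828408] yaw 192.64867573978452 [-1.43813417e-03 -7.76899857e-04 -9.99998664e-01] [-0.55545534  0.27618286 -3.66105008] [ 0.03736883 -0.00027968  0.03373525] 0.019252054121011147
tcp in edge frame mm -0.6113659528406424 0.21349309175847503 delta tool cm [-6.11556193e-02 -2.12945764e-02 -8.67830887e-05]
wrist -0.12 7194 S [-111.63334235 -110.77151913  -50.61640671  -50.00125475] T [-10.07312178  -0.30397799   9.44523621] Z [136.02249937 137.65451525 139.27997042]
wrist 0.02 1060 S [20.02649097 20.17954843 51.47701854 51.82724649] T [-16.57476261  -0.6181277   15.88099413] Z [111.64247192 137.04849774 138.4355785 ]
```

View pics/c3.png

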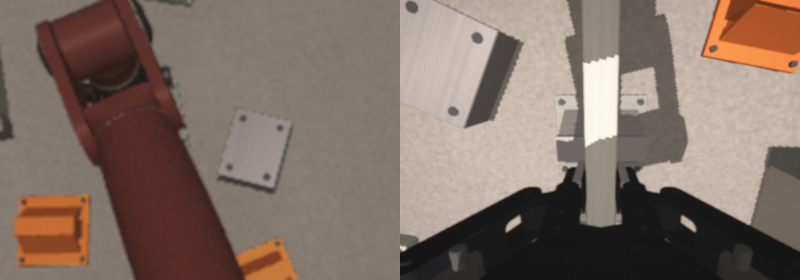

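Run:
```python
from m import *
obs=[]
for i in range(5):
    im,P,o=wpts('w4');obs.append(np.r_[o['tool_pos'],o['contact_force'],o['wrist_torque']])
    S=(P[...,:2]-E)@ex;T=(P[...,:2]-E)@ey;Z=P[...,2];k=(abs(T)<.008)&(S>-.06)&(S<.08)&(Z>.09)&(Z<.16)
    sh=k&(Z>.130);pl=(abs(T)<.03)&(abs(T)>.012)&(S>.02)&(S<.13)&(Z>.1)&(Z<.122)
    print('shaft end',S[sh].max()*1e3,'plate',pl.sum(),S[pl].min()*1e3 if pl.any() else 0,Z[pl].mean() if pl.any() else 0)
    q=k&(Z>.130)&(S<.03);p=np.polyfit(S[q],Z[q],1);print('slope deg',np.degrees(np.arctan(p[0])),p[1])
    k=(S>-.115)&(S<-.02)&(abs(T)<.02)&(Z>.13)&(Z<.16);print('yaw off deg',np.degrees(np.arctan(np.polyfit(S[k],T[k],1)[0])))
print(np.round(obs,4),np.mean(obs,0).round(4))
```

```text
shaft end 35.61011593303068 plate 217 41.65804234350067 0.11384084148101153
slope deg -0.12673859622584288 0.1381021896074604
yaw off deg -0.0010544365294831014
shaft end 36.08936198052408 plate 214 41.92465579412601 0.1140225356709702
slope deg -0.11339668825246324 0.1382861825369482
yaw off deg 0.03262741978989541
shaft end 35.79222423342317 plate 213 41.765748231470155 0.11424862384406748
slope deg -0.14777059386594327 0.1384385235192202
yaw off deg 0.018444127031989038
shaft end 35.55913816202065 plate 214 41.726529639367044 0.11422797143640419
slope deg -0.08266630062878115 0.1385334269828985
yaw off deg 0.03251634671354422
shaft end 35.48304728470963 plate 220 41.8725959265229 0.11438410668108033
slope deg -0.12460840258100614 0.13853477510822212
yaw off deg 0.04235087423635284
[[ 0.5776  0.3571  0.1389  0.0182 -0.1936 -4.0238  0.0302  0.0372  0.025 ]
 [ 0.5777  0.3572  0.1391 -0.0379  0.464  -4.1912  0.0216  0.0137  0.0543]
 [ 0.5778  0.3572  0.1393 -0.089  -0.5498 -3.1303 -0.0507  0.0168  0.0126]
 [ 0.5778  0.3573  0.1394 -0.0129  0.5789 -4.6496 -0.0059 -0.0444  0.025 ]
 [ 0.5778  0.3573  0.1394 -0.6162 -0.0291 -4.3275  0.0379 -0.0334 -0.0091]] [ 5.7770e-01  3.5720e-01  1.3920e-01 -1.4760e-01  5.4100e-02 -4.0645e+00
  6.6000e-03 -2.0000e-03  2.1500e-02]
```

The plate's near edge is at +41.8 mm where +45 is balanced, so I'll shift 3 mm toward the head. Then I'll lower it; the shaft top has to drop 48.5 mm.

>>> jog_arm --pt "0 0 0 -0.28 0 0.5 0" --pt "0 0 0 0 0 1 0" --pt "0 0 0 0 0 1 0" --pt "0 0 0 0 0 1 0" --pt "0 0 0 0 0 0.6 0" --pt "0 0 0 0 0 0.2 0" --pt "0 0 0 0 0 0 0" --pt "0 0 0 0 0 0 0" --pt "0 0 0 0 0 0 0" --pt "0 0 0 0 0 0 0"

```text
t: 7.52
tool_pos: [0.581, 0.3581, 0.0973]
tool_rot: [-0.348, 3.121, 0.001]
contact_force: [-0.6, 0.0, -4.0]
opening: 0.0193
```

```bash
cat >> m.py <<'E'
def look(f,zt):
    im,P,o=wpts(f);S=(P[...,:2]-E)@ex;T=(P[...,:2]-E)@ey;Z=P[...,2]
    k=(abs(T)<.007)&(S>-.09)&(S<.03)&(abs(Z-zt)<.012);p=np.polyfit(S[k],Z[k],1)
    k2=(abs(T)<.02)&(S>-.09)&(S<-.02)&(abs(Z-zt)<.006);y=np.polyfit(S[k2],T[k2],1)
    pl=(abs(T)<.03)&(abs(T)>.013)&(S>.025)&(S<.13)&(abs(Z-zt+.024)<.008)
    print('shaft top z',p[1],'pitch deg',np.degrees(p[0]),'yaw',np.degrees(y[0]),'T',y[1]*1e3,'plate S',S[pl].min()*1e3 if pl.any() else None,pl.sum())
E
python3 - <<'E'
from m import *
rep();look('w5',.095);look('w6',.095)
E
```

```text
7.5167 [0.5809997  0.35812085 0.09725415] yaw 192.70956743943597 [ 1.41499427e-03  6.56049557e-04 -9.99998784e-01] [-0.58926198  0.00805378 -4.04418354] [-0.00360222  0.00121897 -0.04155483] 0.019262719446035272
tcp in edge frame mm 3.2386769161775852 0.726619632840643 delta tool cm [ 0.32387944 -0.07260772 -0.00051767]
shaft top z 0.09637813827773055 pitch deg -0.01998261626060157 yaw 0.026317890078250077 T 0.13339366360609217 plate S 45.42536174025677 158
shaft top z 0.09633329315190889 pitch deg -0.030331436528218805 yaw 0.050723902343903726 T 0.13060993236532306 plate S 45.267576972443585 159
```

Plate edge at 45.3 mm, level, square. About 6 mm remain.

>>> jog_arm --pt "0 0 0 0 0 0.3 0" --pt "0 0 0 0 0 0.2 0" --pt "0 0 0 0 0 0.1 0" --pt "0 0 0 0 0 0 0" --pt "0 0 0 0 0 0 0" --pt "0 0 0 0 0 0 0" --pt "0 0 0 0 0 0 0"

```text
t: 8.2
tool_pos: [0.5806, 0.358, 0.091]
tool_rot: [-0.348, 3.122, 0.0]
contact_force: [-2.8, -1.4, 2.5]
opening: 0.0186
```

Run:
```python
from m import *
rep();look('w7',.090);look('w8',.09);print(ctrl.get_obs()['contact_force'])
```

```text
8.2 [0.58064677 0.35795398 0.09099396] yaw 192.708881985503 [ 3.81309217e-04  1.44048093e-04 -9.99999917e-01] [-2.76162134 -1.36096962  2.54566627] [-0.20781018  0.42838276 -0.03183329] 0.018573448309767603
tcp in edge frame mm 2.857696014770069 0.6414170310019137 delta tool cm [ 2.85779518e-01 -6.40973957e-02 -1.18987021e-04]
shaft top z 0.09014679844497499 pitch deg -0.11034678199767056 yaw 0.03932338660000523 T 0.06783257995796024 plate S 44.67698223911949 165
shaft top z 0.09008273022154603 pitch deg -0.11465999599066808 yaw 0.04839522720269529 T 0.06196948355489803 plate S 45.19441298625249 166
[-2.33876244 -0.88932003  2.77114329]
```

It is in contact: the force went from -4 to +2.5 N and the shaft top is at 90 mm. I'll open gently.

>>> jog_arm --pt "0 0 0 0 0 0 0.25" --pt "0 0 0 0 0 0 0.28" --pt "0 0 0 0 0 0 0.31" --pt "0 0 0 0 0 0 0.34" --pt "0 0 0 0 0 0 0.37" --pt "0 0 0 0 0 0 0.4" --pt "0 0 0 0 0 0 0.4" --pt "0 0 0 0 0 0 0.4" --pt "0 0 0 0 0 0 0.4" --grip_force 20

```text
t: 9.05
tool_pos: [0.5805, 0.3579, 0.0903]
tool_rot: [-0.348, 3.122, 0.0]
contact_force: [0.2, 0.3, 0.6]
opening: 0.0342
```

Run:
```python
from m import *
rep();look('w9',.090);look('w10',.09)
```

```text
9.05 [0.58048941 0.35786012 0.09029168] yaw 192.70637825677264 [ 3.64450399e-05  1.89257190e-05 -9.99999999e-01] [0.15510014 0.26808862 0.61808416] [-0.0224018  0.0156979 -0.0794033] 0.03421753050030248
tcp in edge frame mm 2.6835564137076906 0.5844527493598078 delta tool cm [ 2.68362146e-01 -5.84154007e-02 -1.12682901e-05]
shaft top z 0.09010217180358819 pitch deg 0.005346394012476574 yaw 0.039075942058777305 T 0.04603290600840773 plate S 44.587062785253195 733
shaft top z 0.0901210652489544 pitch deg 0.0209195999706294 yaw 0.03654196915919028 T 0.06601868761958422 plate S 44.417266796598916 743
```

It stands level on its own. I'll retreat straight up, opening a little more, then check with a picture.

>>> jog_arm --pt "0 0 0 0 0 -0.5 0.45" --pt "0 0 0 0 0 -1 0.5" --pt "0 0 0 0 0 -2 0.5" --pt "0 0 0 0 0 -3 0.5" --pt "0 0 0 0 0 -3 0.5" --pt "0 0 0 0 0 -3 0.5" --pt "0 0 0 0 0 -2 0.5" --pt "0 0 0 0 0 0 0.5" --pt "0 0 0 0 0 0 0.5" --pt "0 0 0 0 0 0 0.5"

```text
t: 9.98
tool_pos: [0.5801, 0.3577, 0.2348]
tool_rot: [0.348, -3.122, 0.0]
contact_force: [0.4, 1.0, 0.0]
opening: 0.0428
```

Run:
```python
from m import *
rep()
for i in range(4): look(f'wf{i}',.090)
snap('side','sf');a=cv2.imread('pics/sf.png');cv2.imwrite('pics/sfc.png',cv2.resize(a[60:310,140:440],(720,600),interpolation=2))
```

```text
9.9833 [0.58011553 0.35766593 0.23484101] yaw 192.70643262448928 [-7.15421488e-04 -3.71766310e-04 -9.99999675e-01] [0.44666595 0.95737277 0.0429222 ] [ 0.04919277 -0.01165038  0.0551274 ] 0.042766831270229184
tcp in edge frame mm 2.2761241656761038 0.4772047942188569 delta tool cm [ 2.27617704e-01 -4.76948875e-02  1.87259195e-04]
shaft top z 0.09013370084325319 pitch deg -0.007525346291392464 yaw -0.5032050318015984 T -0.39877421870056157 plate S 45.42810316604186 1798
shaft top z 0.09012032995437685 pitch deg 0.003850422182696734 yaw -0.48656544780099903 T -0.38629722093254254 plate S 45.302384415173904 1814
shaft top z 0.09013183998035748 pitch deg 0.0016755428515139656 yaw -0.4365756210787456 T -0.35862704514911575 plate S 45.35274482295321 1809
shaft top z 0.0901814112130022 pitch deg 0.06820031875881287 yaw -0.36814765356221196 T -0.2773774465281003 plate S 45.188764909168434 1819
```

View pics/sfc.png

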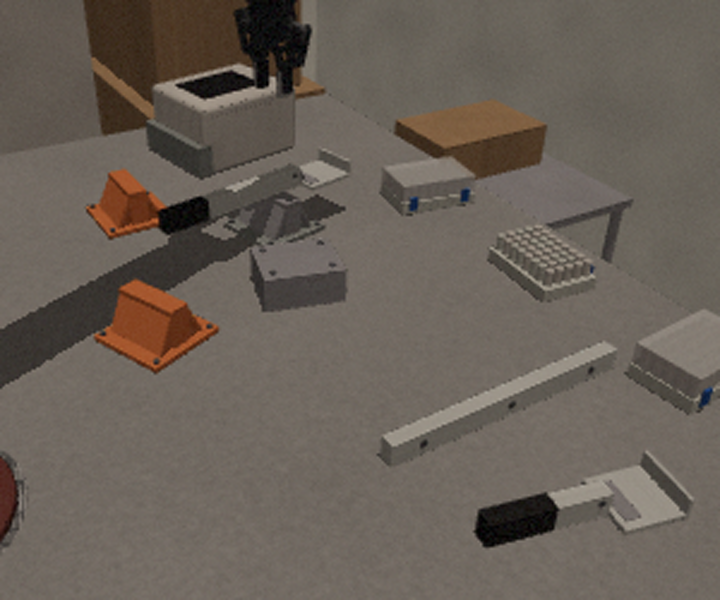

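The side picture shows the paddle balanced level on the grey wedge at (280,205). The gripper is well clear at (270,60), and the rail and short paddle haven't moved. I'm handing in.

```bash
python3 -c "
from station import ctrl
print(ctrl.finish_job(), ctrl.get_obs()['t'])"
```

```text
the job is handed in; nothing more can be done
the job is handed in; nothing more can be done
```

The long paddle is lying right way up across the grey wedge stand, balanced level by itself, and the job is handed in. I gripped it at its balance point, shifted it 3 mm toward the head after measuring it over the stand, lowered it until it touched, opened the gripper gently and backed straight up.

Last checks, taken after release at about t = 10 s:
- **Height:** the shaft top is at 90.1 mm, which puts the balance point near 75 mm.
- **Level and square:** pitch is below 0.1°, and it is within about 0.5° of square.
- **Centring:** the near edge of the head plate is 45.3 mm from the edge's centre line (45 is ideal), and the sideways offset is about 0.4 mm.
- **Movement:** four successive readings stayed steady.
- **Other parts:** the gripper is clear, and in the side picture the rail and short paddle lie where they were. I judged that by eye and did not measure it.

Some readings disagreed. Single TCP readings drifted by 2–3 mm as the arm settled, and one early wrist-torque reading suggested a 17 mm balance offset. Later readings averaged near zero, so I relied on the camera measurements instead.

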